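# Power up the bench regulator

## Robot

A 7-joint arm with a two-finger parallel gripper is mounted at the origin on the work surface. World frame = base frame: x ahead of the robot, y to its left, z up, the work surface at z = 0. Lengths are in m, angles in rad, forces in N, time in s.
With the tool pointing down it reaches from about 0.35 to 0.775 m from the base axis. Payload 3.1 kg.
Tool frame: the origin (TCP) lies midway between the tips of the shut fingers; the grasp point (between the pads) lies 19 mm behind it; z points along the fingers, y is the line along which they close (so a half turn about z gives the same grasp; the last joint's range is limited). The gripper opens to 85 mm and grips with 20 to 120 N. Pads are 22 mm wide; open, the fingers measure 114 mm over their backs; the gripper's body (76 mm by 85 mm) begins 54 mm behind the grasp point. The pads swing forward as they close: fully open they stand 13 mm farther back than shut.
Start: joints at [-1.188, 0.311, 0.014, 1.512, -0.004, 1.319, -0.027], TCP at [0.227, 0.501, 0.231] pointing down, gripper open.
Joint ranges: [-2.7, 2.7], [-0.3, 1.91], [-1.27, 1.3], [0.12, 2.57], [-1.44, 4.58], [0.2, 2.03], [-3.05, 3.05]. Speed limits (rad/s): [2.79, 2.79, 3.14, 3.14, 3.14, 3.14, 3.14].

## Interface

Orientations are given as a 3x3 rotation matrix whose columns are the frame's x, y, z axes.
In Python, from station import robot gives the robot as it stands.
- The arm moves only by the shell command python3 -m pendant 'ROWS' [FORCE]. ROWS is JSON, a list of rows, each an object with "grip": the finger opening in mm, from 0 to 85.4; "delta_pos": the shift along the tool's x, y, z in mm, a list of three; "delta_rot": the turn, a rotation vector about the tool's x, y, z in degrees, a list of three. In form: [{"grip": grip, "delta_pos": [dx, dy, dz], "delta_rot": [wx, wy, wz]}, ...]. A call has exactly 8 rows; each row shifts and turns the commanded pose from where the row before left it, along the tool's axes as they then stand; what a row does not reach is not made up. A row lasts 1/10 s, in which the tool goes at most 50 mm and 8.59 degrees, less where a joint would pass 70% of its speed; a pose out of reach is approached as far as the arm can. A call with a gripper value outside its range is refused whole. The fingers move at their own pace and stop on an object; FORCE is the grip in N (left out, the last holds). Time passes only in rows, so rows that do not move let the fingers close, or fill a call up. It gives the time, the measured TCP pose, the force, the opening and the grip force at its end, in the units of the state.
- robot.state(): the state, without advancing time (a new reading comes with each control period).
- robot.camera(name): name is "side" or "top"; returns a dict with "pixels" (400x640x3 uint8, red, green, blue), "vertical_fov" (degrees; the focal length in pixels is half the picture's height over the tangent of half this angle, whatever the lens; pixels are square), "cx", "cy" (the principal point, pixels), "T" (4x4, takes a point from camera to world coordinates). Camera axes: x right, y up, looking along -z (the intrinsics and any distortion apply to the point x, -y, -z); pixel columns grow to the right and rows downward; lengths in m; the calibration is good to about 2 mm. A picture is of the moment at which its call begins. There is no depth.
- robot.job_done(): hands the job in; it is judged then, once.
The state is a dict: "t": time; "joints": joint angles; "dq": joint speeds; "tau": joint torques, N m; "ee_pos": TCP position; "eef_rot": TCP orientation; "contact_force": force on the tool from outside, world axes, zero at the start; "ft_torque": the same for the moment, N m; "finger_gap": finger opening in m; "grip_force": force on a finger pad.
Only numpy, scipy, OpenCV 4.12 (cv2) and the standard library are available. Lean on these libraries where they do the work, as an engineer would, in place of code of your own. Each camera call takes 0.05 s, during which the arm holds its last target. There are 200 camera calls.

## Task

Push the regulator's pointer arm anticlockwise to its zero stop; only then push the arm of the small switch box clockwise all the way round to its on stop, and then push the pointer arm clockwise until its tip stands opposite the dark steel rider tab on the dial's edge. Do it all by pushing with a fingertip: do not lift or shove either unit, leave the rider tab and all other things where they are, and finish clear of everything.

Things in the scene. Friction and masses are not known exactly. Their poses are not given: they have to be found in the camera images.
- wheel (a joint): angle of the regulator's pointer wheel, rad: 0 at its hard zero stop (pointer towards the unit's near left corner, midway between -x and +y of its frame), grows clockwise seen from above, up to 4.71; a broad tick on the panel marks zero. It turns on a vertical axis, stays where it is left and takes about 0.12 N m (2 N pushed 60 mm from the axis)
- dial_centre (a point): point on the wheel's axis at mid-height of its arms, 34 mm above the regulator's top panel. The wheel has a black hub 40 mm across (top 12 mm above this point), one long flat pointer arm, and two shorter round spokes (12 mm thick, ball ends 18 mm across, reaching 51 mm) at 120 degrees either side of the pointer
- pointer_tip (a point): end of the pointer arm, 88 mm from the wheel's axis, at mid-height of the arm. The arm is black, 10 mm wide and 14 mm tall to 78 mm from the axis, then a dark steel tip 4 mm wide; 27 mm is open between its underside and the panel
- rider_mark (a point): where the pointer's tip must come: 88 mm from the wheel's axis at the angle of the rider, at the tip's height. The rider is a small dark steel tab on the dial's edge, 16 mm wide, 17 mm tall, from 93 to 105 mm from the axis, lower than the pointer; it sits stiffly but could be pushed along the dial
- regulator: the regulator: grey case with wooden cheeks and a bright top panel, 220 x 220 x 92 mm, 4 kg, loose on rubber feet; origin at the centre of its underside, front facing -x of its own frame, the wheel in the middle of its top
- switch_arm (a joint): angle of the switch box's arm, rad: 0 off (pointing to the unit's left, +y of its frame), 1.5 fully on (pointing away from the robot, about +x of its frame); grows clockwise seen from above, hard stops at both ends. Turns on a vertical axis, stays where it is left, takes about 0.12 N m
- switch_centre (a point): point on the switch arm's axis at mid-height of the arm, 27 mm above the switch box's top; the hub is 34 mm across, its top 11 mm above this point
- switch_tip (a point): centre of the ball (18 mm across) at the end of the switch box's one black arm, 71 mm from the axis; the arm is 11 mm wide, 12 mm tall
- isolator: the switch box: small grey box 110 x 110 x 61 mm, 3 kg, loose; origin at the centre of its underside
- spare_knob: loose black spare knob, 22 mm across and 20 mm tall, standing on the far left corner of the regulator's top; origin at its underside; leave it alone
- fuse_jar: loose glass jar, 48 mm across, 60 mm tall, standing just beyond the switch box; origin at its underside; leave it alone
- screwdriver: loose screwdriver 170 mm long lying in front of (robot side of) the switch box; leave it alone
- pocket_meter: loose hand-held meter 70 x 130 x 36 mm lying at the left; origin at its underside; leave it alone
- wire_spool: loose spool 56 mm across, 40 mm tall at the left; origin at its underside; leave it alone
- valve_tube: loose glass valve 36 mm across, 72 mm tall, beyond the two units; origin at its underside; leave it alone
- parts_cup: loose steel bowl 70 mm across, 50 mm tall at the right; origin at its underside; leave it alone
Mind the look-alikes: they are no part of the job. What is shaped like the isolator but purple is not meant.

How it is judged:
By the outcome, as a careful person would: the job done as asked, in the order asked, and still so for the second after the job is handed in, with the robot touching nothing.
It also fails if it takes over 67 s, if anything falls off the work surface, if the arm or the gripper's body presses on something with over 40 N, if the wrist force passes 120 N, or if a joint passes its speed limit or range.

## Working session

There is one attempt and no reset: what is moved stays moved. The work goes in short steps, Python scripts to look and compute and a shell command to move; the robot and the scene stay as the last step left them, time stands still between calls to the robot, and variables do not carry over. Pictures are saved under pics/ and viewed, at most 10 in all, crops included, and the job is handed in when it is done.

```bash
mkdir -p pics
cat > h.py <<'E'
import numpy as np, cv2
from station import robot
def cam(n):
    c=robot.camera(n); c['f']=200/np.tan(np.radians(c['vertical_fov']/2)); return c
def proj(c,P):
    P=np.atleast_2d(P); q=(np.c_[P,np.ones(len(P))]@np.linalg.inv(c['T']).T)[:,:3]
    return np.c_[c['cx']+c['f']*q[:,0]/-q[:,2], c['cy']+c['f']*(-q[:,1])/-q[:,2]]
def ray(c,u,v,z):
    d=c['T'][:3,:3]@np.array([(u-c['cx'])/c['f'],-(v-c['cy'])/c['f'],-1]); o=c['T'][:3,3]
    return o+d*(z-o[2])/d[2]
def save(c,n,crop=None,s=1):
    im=c['pixels'][:,:,::-1]
    if crop: a,b,x,y=crop; im=im[b:y,a:x]
    cv2.imwrite('pics/'+n,cv2.resize(im,None,fx=s,fy=s,interpolation=cv2.INTER_CUBIC))
E
python3 - <<'E'
from h import *
for n in('top','side'):
    c=cam(n); save(c,n+'0.png',None,1.25); print(n,{k:v for k,v in c.items() if k!='pixels'})
s=robot.state(); print(s['t'],s['ee_pos'],s['eef_rot'],s['contact_force'],s['finger_gap'])
E
```

```text
top {'vertical_fov': 49.736317796468704, 'cx': 329.53393945131387, 'cy': 199.91701089736546, 'T': array([[ 0.02782052,  0.99253679, -0.11872965,  0.34891624],
       [-0.99960431,  0.0271299 , -0.0074294 , -0.01812646],
       [-0.00415283,  0.11888936,  0.99289882,  1.38538223],
       [ 0.        ,  0.        ,  0.        ,  1.        ]]), 'f': np.float64(431.4908537883698)}
side {'vertical_fov': 44.78218435098383, 'cx': 320.91721556686997, 'cy': 197.00779586322614, 'T': array([[ 0.96797328,  0.15430981, -0.19803084,  0.23324655],
       [-0.25076974,  0.55681644, -0.79187751, -1.15043042],
       [-0.01192764,  0.81617641,  0.57767966,  0.95663626],
       [ 0.        ,  0.        ,  0.        ,  1.        ]]), 'f': np.float64(485.4505779650019)}
0.1 [0.22635881 0.50051423 0.23030776] [[-9.11163434e-01  4.12044290e-01 -8.36544094e-04]
 [ 4.12045134e-01  9.11161210e-01 -2.01422915e-03]
 [-6.77250910e-05 -2.17998587e-03 -9.99997622e-01]] [ 0.45650763 -0.09288199  0.40244849] 0.08544558076436196
```

View pics/top0.png

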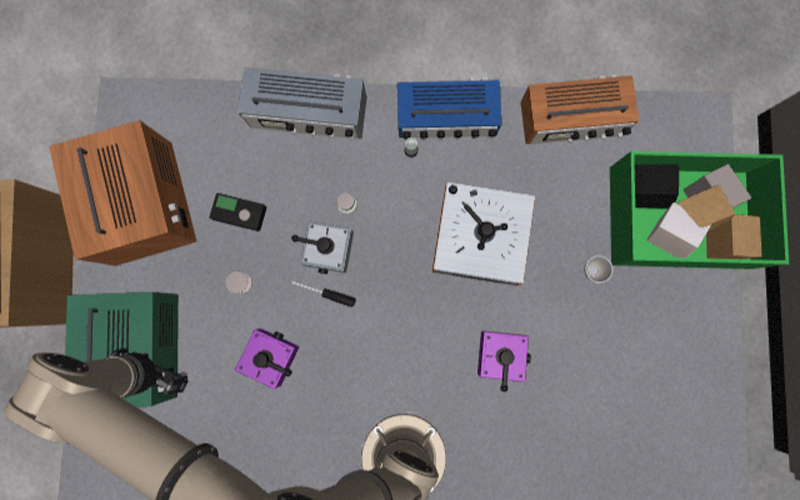

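View pics/side0.png

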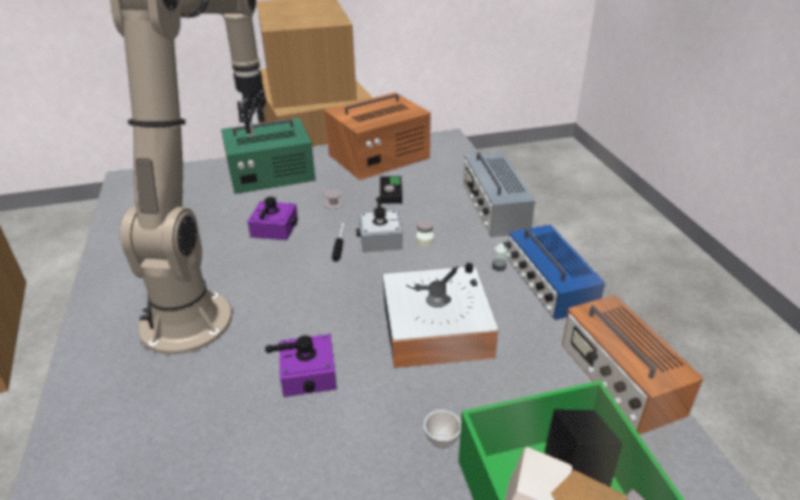

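The top view shows the regulator hub at about (388,184) in native pixels. The pointer goes up-left to about (370,163), the rider is near (378,154), and the spare knob is at (362,151). The grey switch box is at about (260,197) with its arm pointing left. Next I'll zoom in on both.

Run:
```python
from h import *
c=cam('top'); im=c['pixels']
a=cv2.resize(im[140:232,340:434],None,fx=6,fy=6,interpolation=cv2.INTER_CUBIC)
b=cv2.resize(im[150:242,225:300],None,fx=3,fy=3,interpolation=cv2.INTER_CUBIC)
b=cv2.copyMakeBorder(b,0,a.shape[0]-b.shape[0],0,0,cv2.BORDER_CONSTANT)
cv2.imwrite('pics/z.png',np.hstack([a,b])[:,:,::-1])
hsv=cv2.cvtColor(im,cv2.COLOR_RGB2HSV)
# panel: bright region
for nm,(x0,y0,x1,y1),m in (('panel',(335,135,440,235),(hsv[...,2]>185)),('box',(235,172,290,222),(hsv[...,2]>135))):
    k=np.zeros_like(m); k[y0:y1,x0:x1]=m[y0:y1,x0:x1]
    cs,_=cv2.findContours(k.astype(np.uint8),0,2); q=max(cs,key=cv2.contourArea)
    r=cv2.minAreaRect(cv2.convexHull(q)); z=.092 if nm=='panel' else .061
    pts=np.array([ray(c,u,v,z)[:2] for u,v in cv2.boxPoints(r)]); print(nm,r,'\n',pts.round(4),pts.mean(0).round(4),np.linalg.norm(np.diff(pts,axis=0),axis=1))
# dark blobs
for nm,(x0,y0,x1,y1),t in (('reg',(350,142,432,225),95),('box',(228,172,290,222),75)):
    k=np.zeros(im.shape[:2],np.uint8); k[y0:y1,x0:x1]=(hsv[y0:y1,x0:x1,2]<t)
    n,l,s,ce=cv2.connectedComponentsWithStats(k)
    for i in range(1,n):
        if s[i,4]>4: print(nm,s[i],ce[i].round(1),ray(c,*ce[i],.126 if nm=='reg' else .088).round(4))
```

```text
panel ((387.5843811035156, 185.56005859375), (72.27924346923828, 70.45760345458984), 8.880660057067871) 
 [[ 0.46   -0.0605]
 [ 0.6748 -0.0889]
 [ 0.6458 -0.3074]
 [ 0.4323 -0.275 ]] [ 0.5532 -0.183 ] [0.21670345 0.22049752 0.21592726]
box ((259.24322509765625, 192.54054260253906), (38.14056396484375, 41.09974670410156), 9.462322235107422) 
 [[0.4692 0.2762]
 [0.5967 0.2619]
 [0.58   0.1437]
 [0.453  0.1593]] [0.5247 0.2102] [0.12830929 0.11939295 0.12800992]
reg [359 148   7   7  38] [362.  151.2] [ 0.6481 -0.1012  0.126 ]
reg [376 153   5   4  13] [378.3 154.2] [ 0.6404 -0.15    0.126 ]
reg [370 162  36  38 348] [386.8 182.6] [ 0.5555 -0.1762  0.126 ]
reg [366 198   5   4   5] [368.  199.4] [ 0.5041 -0.1217  0.126 ]
reg [350 217  49   8  82] [373.6 220.9] [ 0.4413 -0.139   0.126 ]
box [275 185   7  33  64] [278.3 201.5] [0.495  0.1466 0.088 ]
box [233 188  34  15 209] [253.9 194.6] [0.5139 0.2214 0.088 ]
box [255 214   7   5  27] [258.1 216.3] [0.4484 0.2057 0.088 ]
```

View pics/z.png

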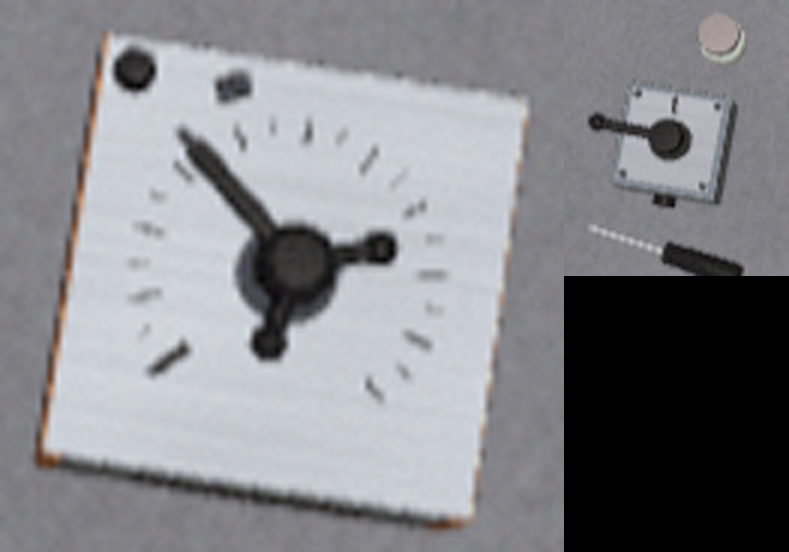

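The crop shows the pointer towards the far left, with its tip at crop (183,132) and the rider at (233,87), about 25° further clockwise. The zero tick is at (168,358) and the hub at (298,260). The switch arm points left: ball at (598,121), hub at (669,138). Now I'll work out the geometry.

```bash
cat > geo.py <<'E'
from h import *
def az(d): return np.degrees(np.arctan2(d[1],d[0]))
E
python3 - <<'E'
from geo import *
c=cam('top')
A=lambda x,y,z: ray(c,340+(x+.5)/6-.5,140+(y+.5)/6-.5,z)
B=lambda x,y,z: ray(c,225+(x-564+.5)/3-.5,150+(y+.5)/3-.5,z)
cor=np.array([A(105,33,.092),A(527,97,.092),A(470,520,.092),A(42,456,.092)]);print(cor.round(4),cor.mean(0),[az(cor[1]-cor[0])+90,az(cor[0]-cor[3])])
H=A(298,260,.138);print('hub',H)
T=A(183,132,.126);R=A(233,87,.109);Z=A(168,358,.092);K=A(134,68,.112)
s1=A(381,248,.126);s2=A(268,343,.126)
for n,p in zip('T R Z K s1 s2'.split(),(T,R,Z,K,s1,s2)): print(n,p.round(4),np.linalg.norm((p-H)[:2]).round(4),az(p-H).round(1))
h=B(669,138,.099);t=B(598,121,.088);print('sw',h,t,np.linalg.norm((t-h)[:2]),az(t-h))
q=np.array([B(630,84,.061),B(735,101,.061),B(722,200,.061),B(615,183,.061)]);print(q.mean(0),q)
j=B(719,36,.06);print('jar',j,'screw',B(705,260,.01),B(592,228,.005))
# side hub check
s=cam('side');print('side px*1.25 hub,tip,swhub,swtip',proj(s,[H,T,h,t])*1.25)
E
```

```text
[[ 0.6751 -0.0881  0.092 ]
 [ 0.6475 -0.3034  0.092 ]
 [ 0.4314 -0.2752  0.092 ]
 [ 0.4576 -0.061   0.092 ]] [ 0.55289629 -0.18194737  0.092     ] [np.float64(-7.29296509406683), np.float64(-7.116033451163046)]
hub [ 0.55288573 -0.18192493  0.138     ]
T [ 0.6174 -0.1259  0.126 ] 0.0855 41.0
R [ 0.6447 -0.1521  0.109 ] 0.0966 18.0
Z [ 0.5087 -0.1232  0.092 ] 0.0735 126.9
K [ 0.6524 -0.102   0.112 ] 0.1277 38.8
s1 [ 0.5619 -0.2242  0.126 ] 0.0433 -77.9
s2 [ 0.5133 -0.1693  0.126 ] 0.0416 162.3
sw [0.50986961 0.20195231 0.099     ] [0.52663288 0.27660614 0.088     ] 0.07651275856417461 77.34433784931628
[0.51089165 0.20157865 0.061     ] [[0.56996854 0.25159501 0.061     ]
 [0.55509415 0.14189681 0.061     ]
 [0.45200897 0.15102377 0.061     ]
 [0.46649495 0.261799   0.061     ]]
jar [0.62332761 0.16151697 0.06      ] screw [0.39177036 0.17286851 0.01      ] [0.42261325 0.29568629 0.005     ]
side px*1.25 hub,tip,swhub,swtip [[436.67335229 283.30165493]
 [456.5617706  267.6471437 ]
 [378.25979151 210.4260177 ]
 [378.34281552 199.25336967]]
```

```bash
R='{"grip":0,"delta_pos":[-39,-28,0],"delta_rot":[0,0,0]}'
python3 -m pendant '[{"grip":0,"delta_pos":[-39,-28,0],"delta_rot":[0,0,0]},{"grip":0,"delta_pos":[-39,-28,0],"delta_rot":[0,0,0]},{"grip":0,"delta_pos":[-39,-28,0],"delta_rot":[0,0,0]},{"grip":0,"delta_pos":[-39,-28,0],"delta_rot":[0,0,0]},{"grip":0,"delta_pos":[-39,-28,0],"delta_rot":[0,0,0]},{"grip":0,"delta_pos":[-39,-28,0],"delta_rot":[0,0,0]},{"grip":0,"delta_pos":[-39,-28,0],"delta_rot":[0,0,0]},{"grip":0,"delta_pos":[-39,-28,0],"delta_rot":[0,0,0]}]' 20
```

```text
t: 1.05
ee_pos: [0.4192, 0.1667, 0.2315]
eef_rot: [[-0.911, 0.412, 0.001], [0.412, 0.911, 0.001], [-0.0, 0.001, -1.0]]
contact_force: [1.0, 1.4, -0.2]
finger_gap: -0.0001
grip_force: 0.0
```

```bash
python3 -m pendant '[{"grip":0,"delta_pos":[-39,-28,0],"delta_rot":[0,0,0]},{"grip":0,"delta_pos":[-39,-28,0],"delta_rot":[0,0,0]},{"grip":0,"delta_pos":[-39,-28,0],"delta_rot":[0,0,0]},{"grip":0,"delta_pos":[-39,-28,0],"delta_rot":[0,0,0]},{"grip":0,"delta_pos":[-39,-28,0],"delta_rot":[0,0,0]},{"grip":0,"delta_pos":[-39,-28,0],"delta_rot":[0,0,0]},{"grip":0,"delta_pos":[-39,-28,0],"delta_rot":[0,0,0]},{"grip":0,"delta_pos":[-39,-28,0],"delta_rot":[0,0,0]}]'
python3 -m pendant '[{"grip":0,"delta_pos":[0,0,0],"delta_rot":[0,0,8]},{"grip":0,"delta_pos":[0,0,0],"delta_rot":[0,0,8]},{"grip":0,"delta_pos":[0,0,0],"delta_rot":[0,0,8]},{"grip":0,"delta_pos":[0,0,0],"delta_rot":[0,0,8]},{"grip":0,"delta_pos":[0,0,0],"delta_rot":[0,0,8]},{"grip":0,"delta_pos":[0,0,0],"delta_rot":[0,0,8]},{"grip":0,"delta_pos":[0,0,0],"delta_rot":[0,0,8]},{"grip":0,"delta_pos":[0,0,0],"delta_rot":[0,0,8]}]'
python3 -m pendant '[{"grip":0,"delta_pos":[0,0,0],"delta_rot":[0,0,8]},{"grip":0,"delta_pos":[0,0,0],"delta_rot":[0,0,8]},{"grip":0,"delta_pos":[0,0,0],"delta_rot":[0,0,8]},{"grip":0,"delta_pos":[0,0,0],"delta_rot":[0,0,8]},{"grip":0,"delta_pos":[0,0,0],"delta_rot":[0,0,8]},{"grip":0,"delta_pos":[0,0,0],"delta_rot":[0,0,8]},{"grip":0,"delta_pos":[0,0,0],"delta_rot":[0,0,2.7]},{"grip":0,"delta_pos":[0,0,0],"delta_rot":[0,0,0]}]'
cat > loc.py <<'E'
# tool position in hub's polar frame, and moves
from geo import *
H=np.array([.5529,-.1819]);S=np.array([.510,.202])
def where(C):
    s=robot.state();p=np.array(s['ee_pos']);R=np.array(s['eef_rot']);d=p[:2]-C
    print('t',round(s['t'],2),'p',p.round(4),'r',np.linalg.norm(d).round(4),'az',az(d).round(1),'yaz',az(R[:2,1]).round(1),'hub in tool xy',(R[:2,:2].T@(-d)*1000).round(1),'q7',round(s['joints'][6],2),'F',np.round(s['contact_force'],1))
E
python3 -c "from loc import *; where(H)"
```

```text
t: 1.85
ee_pos: [0.6114, -0.1655, 0.2311]
eef_rot: [[-0.911, 0.411, -0.0], [0.411, 0.911, 0.0], [0.0, 0.0, -1.0]]
contact_force: [0.2, 0.2, -0.0]
finger_gap: -0.0001
grip_force: 0.0
t: 2.65
ee_pos: [0.6106, -0.1639, 0.231]
eef_rot: [[-0.024, 1.0, -0.0], [1.0, 0.024, 0.0], [0.0, -0.0, -1.0]]
contact_force: [0.7, -0.1, -0.3]
finger_gap: 0.0002
grip_force: 0.0
t: 3.45
ee_pos: [0.6106, -0.1638, 0.2309]
eef_rot: [[0.755, 0.656, -0.001], [0.656, -0.755, -0.0], [-0.001, -0.0, -1.0]]
contact_force: [0.3, 0.2, -0.0]
finger_gap: -0.0004
grip_force: 0.0
t 3.45 p [ 0.6106 -0.1638  0.2309] r 0.0605 az 17.4 yaz -49.0 hub in tool xy [-55.4 -24.2] q7 -0.26 F [ 0.3  0.2 -0. ]
```

```bash
python3 -m pendant '[{"grip":0,"delta_pos":[0,6,0],"delta_rot":[0,0,0]},{"grip":0,"delta_pos":[0,0,25],"delta_rot":[0,0,0]},{"grip":0,"delta_pos":[0,0,25],"delta_rot":[0,0,0]},{"grip":0,"delta_pos":[0,0,25],"delta_rot":[0,0,0]},{"grip":0,"delta_pos":[0,0,20],"delta_rot":[0,0,0]},{"grip":0,"delta_pos":[0,0,14],"delta_rot":[0,0,0]},{"grip":0,"delta_pos":[0,0,10],"delta_rot":[0,0,0]},{"grip":0,"delta_pos":[0,0,0],"delta_rot":[0,0,0]}]'
python3 - <<'E'
from loc import *
where(H)
c=cam('top');s=cam('side')
a=cv2.resize(c['pixels'][140:232,340:434],None,fx=4,fy=4);b=cv2.resize(s['pixels'][150:310,290:410],None,fx=2.3,fy=2.3)[:368]
cv2.imwrite('pics/d.png',np.hstack([a,b])[:,:,::-1])
E
```

```text
t: 4.25
ee_pos: [0.614, -0.1685, 0.111]
eef_rot: [[0.755, 0.656, -0.002], [0.656, -0.755, 0.001], [-0.001, -0.002, -1.0]]
contact_force: [-1.1, 0.1, -0.4]
finger_gap: -0.0
grip_force: 0.0
t 4.25 p [ 0.614  -0.1685  0.111 ] r 0.0625 az 12.4 yaz -49.0 hub in tool xy [-54.9 -29.9] q7 -0.2 F [-1.1  0.1 -0.4]
```

View pics/d.png

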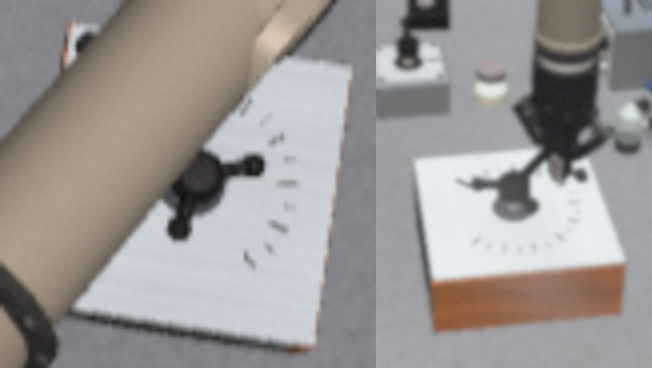

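The fingertip is down beside the pointer on its clockwise side: side view, fingers just right of the arm and clear of the panel. I'll start the anticlockwise push.

```bash
python3 -m pendant '[{"grip":0,"delta_pos":[0,-4,0],"delta_rot":[0,0,0]},{"grip":0,"delta_pos":[0,-4,0],"delta_rot":[0,0,0]},{"grip":0,"delta_pos":[2.5,-7.9,0],"delta_rot":[0,0,-8]},{"grip":0,"delta_pos":[2.5,-7.9,0],"delta_rot":[0,0,-8]},{"grip":0,"delta_pos":[2.5,-7.9,0],"delta_rot":[0,0,-8]},{"grip":0,"delta_pos":[2.5,-7.9,0],"delta_rot":[0,0,-8]},{"grip":0,"delta_pos":[2.5,-7.9,0],"delta_rot":[0,0,-8]},{"grip":0,"delta_pos":[0,0,0],"delta_rot":[0,0,0]}]'
python3 - <<'E'
from loc import *
where(H)
c=cam('top')
cv2.imwrite('pics/e.png',cv2.resize(c['pixels'][140:232,340:434],None,fx=5,fy=5)[:,:,::-1])
E
```

```text
t: 5.15
ee_pos: [0.5835, -0.1308, 0.1134]
eef_rot: [[0.157, 0.988, 0.002], [0.988, -0.157, 0.001], [0.001, 0.002, -1.0]]
contact_force: [0.5, -0.3, -0.2]
finger_gap: -0.0001
grip_force: 0.0
t 5.15 p [ 0.5835 -0.1308  0.1134] r 0.0596 az 59.1 yaz -9.0 hub in tool xy [-55.3 -22.3] q7 0.38 F [ 0.5 -0.3 -0.2]
```

View pics/e.png

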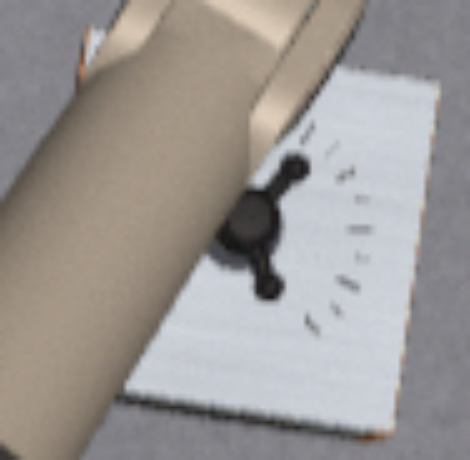

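The spokes show the wheel following, with ball ends at about (297,167) and (268,287) in the crop. I'll continue the push and measure the wheel angle from the spokes.

```bash
cat >> loc.py <<'E'
def wheel(C=H,z=.126,rs=(.026,.05),t=75):
    c=cam('top');g=cv2.cvtColor(c['pixels'],cv2.COLOR_RGB2HSV)[...,2].astype(np.float32)
    rr=np.arange(rs[0],rs[1],.002);aa=np.arange(-180,180,1.)
    X=np.array([[[C[0]+r*np.cos(np.radians(a)),C[1]+r*np.sin(np.radians(a)),z] for r in rr] for a in aa])
    p=proj(c,X.reshape(-1,3)).astype(np.float32).reshape(len(aa),len(rr),2)
    m=cv2.remap(g,p[...,0],p[...,1],cv2.INTER_LINEAR)
    k=((m<t).mean(1)>.75); n,l=cv2.connectedComponents(np.r_[k,k].astype(np.uint8)[:,None])
    out=sorted({round(float((aa[0]+np.mean(np.where(l[:,0]==i)[0])+180)%360-180),1):int((l==i).sum()) for i in range(1,n)}.items())
    print('dark arms az:width',out); return c
E
python3 -m pendant '[{"grip":0,"delta_pos":[2.5,-7.9,0],"delta_rot":[0,0,-8]},{"grip":0,"delta_pos":[2.5,-7.9,0],"delta_rot":[0,0,-8]},{"grip":0,"delta_pos":[2.5,-7.9,0],"delta_rot":[0,0,-8]},{"grip":0,"delta_pos":[2.5,-7.9,0],"delta_rot":[0,0,-8]},{"grip":0,"delta_pos":[1.3,-3.9,0],"delta_rot":[0,0,-4]},{"grip":0,"delta_pos":[1.3,-3.9,0],"delta_rot":[0,0,-4]},{"grip":0,"delta_pos":[0,0,0],"delta_rot":[0,0,0]},{"grip":0,"delta_pos":[0,0,0],"delta_rot":[0,0,0]}]'
python3 - <<'E'
from loc import *
where(H);c=wheel()
E
```

```text
t: 6.0
ee_pos: [0.5442, -0.1237, 0.1127]
eef_rot: [[-0.512, 0.859, 0.001], [0.859, 0.512, 0.0], [-0.0, 0.001, -1.0]]
contact_force: [0.5, 1.4, 0.6]
finger_gap: -0.0002
grip_force: 0.7
t 6.0 p [ 0.5442 -0.1237  0.1127] r 0.0588 az 98.5 yaz 30.8 hub in tool xy [-54.4 -22.3] q7 0.99 F [0.5 1.4 0.6]
dark arms az:width [(-122.0, 15)]
```

```bash
python3 -m pendant '[{"grip":0,"delta_pos":[0.7,-2,0],"delta_rot":[0,0,-2]},{"grip":0,"delta_pos":[0.7,-2,0],"delta_rot":[0,0,-2]},{"grip":0,"delta_pos":[0.7,-2,0],"delta_rot":[0,0,-2]},{"grip":0,"delta_pos":[0.7,-2,0],"delta_rot":[0,0,-2]},{"grip":0,"delta_pos":[0.3,-1,0],"delta_rot":[0,0,-1]},{"grip":0,"delta_pos":[0,0,0],"delta_rot":[0,0,0]},{"grip":0,"delta_pos":[0,0,0],"delta_rot":[0,0,0]},{"grip":0,"delta_pos":[0,0,0],"delta_rot":[0,0,0]}]'
python3 - <<'E'
from loc import *
where(H);c=wheel()
E
```

```text
t: 6.85
ee_pos: [0.5348, -0.1263, 0.1124]
eef_rot: [[-0.642, 0.767, 0.0], [0.767, 0.642, 0.0], [-0.0, 0.0, -1.0]]
contact_force: [1.9, 1.6, 0.4]
finger_gap: -0.0003
grip_force: 1.2
t 6.85 p [ 0.5348 -0.1263  0.1124] r 0.0585 az 108.0 yaz 39.9 hub in tool xy [-54.3 -21.9] q7 1.14 F [1.9 1.6 0.4]
dark arms az:width [(-112.0, 13)]
```

```bash
for i in 1; do
python3 -m pendant '[{"grip":0,"delta_pos":[0,-0.4,0],"delta_rot":[0,0,0]},{"grip":0,"delta_pos":[0,-0.4,0],"delta_rot":[0,0,0]},{"grip":0,"delta_pos":[0,-0.4,0],"delta_rot":[0,0,0]},{"grip":0,"delta_pos":[0,-0.4,0],"delta_rot":[0,0,0]},{"grip":0,"delta_pos":[0,0,0],"delta_rot":[0,0,0]},{"grip":0,"delta_pos":[0,0,0],"delta_rot":[0,0,0]},{"grip":0,"delta_pos":[0,0,0],"delta_rot":[0,0,0]},{"grip":0,"delta_pos":[0,0,0],"delta_rot":[0,0,0]}]'; done
python3 - <<'E'
from loc import *
where(H);c=wheel()
E
```

```text
t: 7.7
ee_pos: [0.5347, -0.1264, 0.1125]
eef_rot: [[-0.643, 0.766, 0.003], [0.766, 0.643, 0.001], [-0.001, 0.003, -1.0]]
contact_force: [4.8, 4.0, 1.0]
finger_gap: 0.0007
grip_force: 2.9
t 7.7 p [ 0.5347 -0.1264  0.1125] r 0.0585 az 108.2 yaz 40.0 hub in tool xy [-54.3 -21.8] q7 1.14 F [4.8 4.  1. ]
dark arms az:width [(-111.5, 12)]
```

At the stop: commanding more raised the force to 6 N with no motion. I'll back off, lift, and check both units.

```bash
python3 -m pendant '[{"grip":0,"delta_pos":[0,4,0],"delta_rot":[0,0,0]},{"grip":0,"delta_pos":[0,10,0],"delta_rot":[0,0,0]},{"grip":0,"delta_pos":[0,0,-30],"delta_rot":[0,0,0]},{"grip":0,"delta_pos":[0,0,-40],"delta_rot":[0,0,0]},{"grip":0,"delta_pos":[0,0,-40],"delta_rot":[0,0,0]},{"grip":0,"delta_pos":[0,0,0],"delta_rot":[0,0,8]},{"grip":0,"delta_pos":[0,0,0],"delta_rot":[0,0,8]},{"grip":0,"delta_pos":[0,0,0],"delta_rot":[0,0,8]}]'
python3 -m pendant '[{"grip":0,"delta_pos":[0,0,0],"delta_rot":[0,0,8]},{"grip":0,"delta_pos":[0,0,0],"delta_rot":[0,0,8]},{"grip":0,"delta_pos":[0,0,0],"delta_rot":[0,0,8]},{"grip":0,"delta_pos":[0,0,0],"delta_rot":[0,0,4]},{"grip":0,"delta_pos":[0,0,0],"delta_rot":[0,0,0]},{"grip":0,"delta_pos":[0,0,0],"delta_rot":[0,0,0]},{"grip":0,"delta_pos":[0,0,0],"delta_rot":[0,0,0]},{"grip":0,"delta_pos":[0,0,0],"delta_rot":[0,0,0]}]'
python3 - <<'E'
from loc import *
where(S);wheel(S,.088,(.024,.06));c=wheel()
d=np.array([.4863,.2519])-robot.state()['ee_pos'][:2];R=np.array(robot.state()['eef_rot'])
print('tool move mm',R[:2,:2].T@d*1000)
im=c['pixels'];cv2.imwrite('pics/f.png',cv2.resize(im[130:240,220:440],None,fx=3.6,fy=3.6)[:,:,::-1])
E
```

```text
t: 8.55
ee_pos: [0.5434, -0.1192, 0.2222]
eef_rot: [[-0.269, 0.963, -0.002], [0.963, 0.269, -0.001], [-0.001, -0.002, -1.0]]
contact_force: [0.2, 0.2, 0.2]
finger_gap: 0.0004
grip_force: 0.0
t: 9.35
ee_pos: [0.5439, -0.1186, 0.2222]
eef_rot: [[0.208, 0.978, -0.0], [0.978, -0.208, -0.0], [-0.0, -0.0, -1.0]]
contact_force: [-0.4, 0.7, 0.6]
finger_gap: -0.0003
grip_force: 0.0
t 9.35 p [ 0.5439 -0.1186  0.2222] r 0.3224 az -84.0 yaz -12.0 hub in tool xy [306.6 -99.8] q7 0.23 F [-0.4  0.7  0.6]
dark arms az:width [(78.0, 11)]
dark arms az:width [(-112.0, 15)]
tool move mm [ 350.38759653 -133.55646654]
```

View pics/f.png

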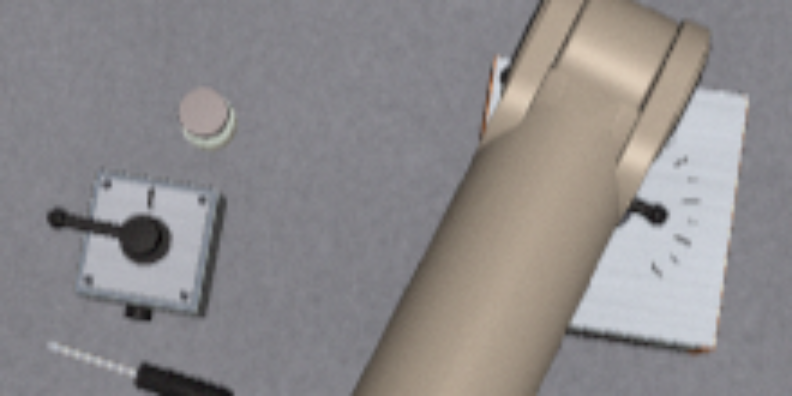

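The switch arm lies at azimuth 78° and the pointer spoke reads -112°, so the pointer is at zero. Moving to the switch.

```bash
python3 -m pendant '[{"grip":0,"delta_pos":[43.8,-16.7,0],"delta_rot":[0,0,0]},{"grip":0,"delta_pos":[43.8,-16.7,0],"delta_rot":[0,0,0]},{"grip":0,"delta_pos":[43.8,-16.7,0],"delta_rot":[0,0,0]},{"grip":0,"delta_pos":[43.8,-16.7,0],"delta_rot":[0,0,0]},{"grip":0,"delta_pos":[43.8,-16.7,0],"delta_rot":[0,0,0]},{"grip":0,"delta_pos":[43.8,-16.7,0],"delta_rot":[0,0,0]},{"grip":0,"delta_pos":[43.8,-16.7,0],"delta_rot":[0,0,0]},{"grip":0,"delta_pos":[43.8,-16.7,0],"delta_rot":[0,0,0]}]'
python3 -m pendant '[{"grip":0,"delta_pos":[0,0,0],"delta_rot":[0,0,0]},{"grip":0,"delta_pos":[0,0,30],"delta_rot":[0,0,0]},{"grip":0,"delta_pos":[0,0,30],"delta_rot":[0,0,0]},{"grip":0,"delta_pos":[0,0,20],"delta_rot":[0,0,0]},{"grip":0,"delta_pos":[0,0,0],"delta_rot":[0,0,0]},{"grip":0,"delta_pos":[0,0,0],"delta_rot":[0,0,0]},{"grip":0,"delta_pos":[0,0,0],"delta_rot":[0,0,0]},{"grip":0,"delta_pos":[0,0,0],"delta_rot":[0,0,0]}]'
python3 -c "
from loc import *; where(S); wheel()"
```

```text
t: 10.25
ee_pos: [0.4859, 0.2539, 0.2227]
eef_rot: [[0.208, 0.978, 0.001], [0.978, -0.208, 0.001], [0.001, 0.0, -1.0]]
contact_force: [1.8, -0.7, 0.3]
finger_gap: -0.0001
grip_force: 0.0
t: 11.05
ee_pos: [0.4875, 0.2523, 0.1439]
eef_rot: [[0.209, 0.978, 0.003], [0.978, -0.209, 0.002], [0.002, 0.002, -1.0]]
contact_force: [-0.1, -0.9, 0.4]
finger_gap: 0.0
grip_force: 0.0
t 11.05 p [0.4875 0.2523 0.1439] r 0.0551 az 114.1 yaz -12.0 hub in tool xy [-44.5  32.5] q7 -0.48 F [-0.1 -0.9  0.4]
dark arms az:width [(-112.0, 15), (6.0, 17), (127.5, 8)]
```

```bash
python3 -m pendant '[{"grip":0,"delta_pos":[0,0,20],"delta_rot":[0,0,0]},{"grip":0,"delta_pos":[0,0,20],"delta_rot":[0,0,0]},{"grip":0,"delta_pos":[0,0,17],"delta_rot":[0,0,0]},{"grip":0,"delta_pos":[0,0,10],"delta_rot":[0,0,0]},{"grip":0,"delta_pos":[0,4,0],"delta_rot":[0,0,0]},{"grip":0,"delta_pos":[0,3,0],"delta_rot":[0,0,0]},{"grip":0,"delta_pos":[0,3,0],"delta_rot":[0,0,0]},{"grip":0,"delta_pos":[0,0,0],"delta_rot":[0,0,0]}]'
python3 -m pendant '[{"grip":0,"delta_pos":[2.7,6.4,0],"delta_rot":[0,0,8]},{"grip":0,"delta_pos":[2.7,6.4,0],"delta_rot":[0,0,8]},{"grip":0,"delta_pos":[2.7,6.4,0],"delta_rot":[0,0,8]},{"grip":0,"delta_pos":[2.7,6.4,0],"delta_rot":[0,0,8]},{"grip":0,"delta_pos":[2.7,6.4,0],"delta_rot":[0,0,8]},{"grip":0,"delta_pos":[0,0,0],"delta_rot":[0,0,0]},{"grip":0,"delta_pos":[0,0,0],"delta_rot":[0,0,0]},{"grip":0,"delta_pos":[0,0,0],"delta_rot":[0,0,0]}]'
python3 - <<'E'
from loc import *
where(S);c=wheel(S,.088,(.024,.06));s=cam('side')
a=cv2.resize(c['pixels'][150:240,210:300],None,fx=4,fy=4);b=cv2.resize(s['pixels'][110:230,250:370],None,fx=3,fy=3)
cv2.imwrite('pics/g.png',np.hstack([a,b])[:,:,::-1])
E
```

```text
t: 11.9
ee_pos: [0.4977, 0.2498, 0.0764]
eef_rot: [[0.209, 0.978, 0.002], [0.978, -0.209, 0.001], [0.001, 0.002, -1.0]]
contact_force: [-0.0, -0.6, 0.1]
finger_gap: 0.0005
grip_force: 0.0
t: 12.7
ee_pos: [0.5301, 0.248, 0.0757]
eef_rot: [[0.787, 0.617, 0.001], [0.617, -0.787, 0.002], [0.002, -0.001, -1.0]]
contact_force: [-0.3, 2.3, 1.5]
finger_gap: -0.0001
grip_force: 1.2
t 12.7 p [0.5301 0.248  0.0757] r 0.0502 az 66.4 yaz -51.9 hub in tool xy [-44.3  23.8] q7 -0.99 F [-0.3  2.3  1.5]
dark arms az:width [(45.0, 17)]
```

View pics/g.png

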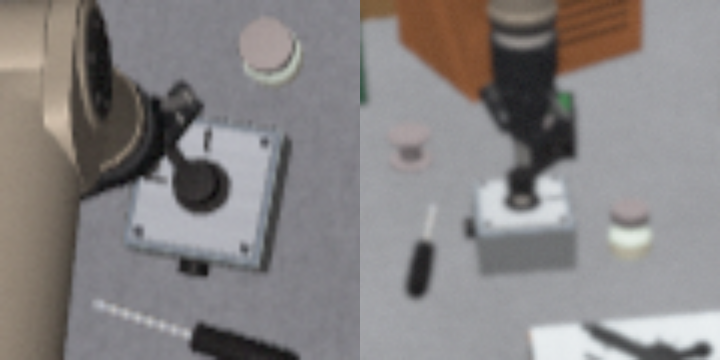

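The switch arm is turning with the fingertip. It now points up-left in the top crop, and the box and jar haven't moved. Continuing.

```bash
python3 -m pendant '[{"grip":0,"delta_pos":[2.7,6.4,0],"delta_rot":[0,0,8]},{"grip":0,"delta_pos":[2.7,6.4,0],"delta_rot":[0,0,8]},{"grip":0,"delta_pos":[2.7,6.4,0],"delta_rot":[0,0,8]},{"grip":0,"delta_pos":[1.4,3.2,0],"delta_rot":[0,0,4]},{"grip":0,"delta_pos":[1.4,3.2,0],"delta_rot":[0,0,4]},{"grip":0,"delta_pos":[0,0,0],"delta_rot":[0,0,0]},{"grip":0,"delta_pos":[0,0,0],"delta_rot":[0,0,0]},{"grip":0,"delta_pos":[0,0,0],"delta_rot":[0,0,0]}]'
python3 - <<'E'
from loc import *
where(S);c=wheel(S,.088,(.024,.06))
E
```

```text
t: 13.6
ee_pos: [0.5502, 0.2292, 0.0753]
eef_rot: [[0.994, 0.106, -0.001], [0.106, -0.994, 0.001], [-0.001, -0.001, -1.0]]
contact_force: [-2.3, 2.4, 1.7]
finger_gap: 0.0001
grip_force: 1.7
t 13.6 p [0.5502 0.2292 0.0753] r 0.0485 az 34.1 yaz -83.9 hub in tool xy [-42.8  22.8] q7 -1.43 F [-2.3  2.4  1.7]
dark arms az:width [(12.0, 25)]
```

```bash
python3 -m pendant '[{"grip":0,"delta_pos":[0.4,0.8,0],"delta_rot":[0,0,1]},{"grip":0,"delta_pos":[0.4,0.8,0],"delta_rot":[0,0,1]},{"grip":0,"delta_pos":[0.4,0.8,0],"delta_rot":[0,0,1]},{"grip":0,"delta_pos":[0.4,0.8,0],"delta_rot":[0,0,1]},{"grip":0,"delta_pos":[0.4,0.8,0],"delta_rot":[0,0,1]},{"grip":0,"delta_pos":[0.4,0.8,0],"delta_rot":[0,0,1]},{"grip":0,"delta_pos":[0,0,0],"delta_rot":[0,0,0]},{"grip":0,"delta_pos":[0,0,0],"delta_rot":[0,0,0]}]'
python3 -c "
from loc import *; where(S)"
python3 -m pendant '[{"grip":0,"delta_pos":[0.4,0.8,0],"delta_rot":[0,0,1]},{"grip":0,"delta_pos":[0.4,0.8,0],"delta_rot":[0,0,1]},{"grip":0,"delta_pos":[0.4,0.8,0],"delta_rot":[0,0,1]},{"grip":0,"delta_pos":[0,0,0],"delta_rot":[0,0,0]},{"grip":0,"delta_pos":[0,0,0],"delta_rot":[0,0,0]},{"grip":0,"delta_pos":[0,0,0],"delta_rot":[0,0,0]},{"grip":0,"delta_pos":[0,0,0],"delta_rot":[0,0,0]},{"grip":0,"delta_pos":[0,0,0],"delta_rot":[0,0,0]}]'
python3 - <<'E'
from loc import *
where(S);c=wheel(S,.088,(.024,.06))
E
```

```text
t: 14.45
ee_pos: [0.553, 0.2249, 0.0751]
eef_rot: [[1.0, -0.001, -0.001], [-0.001, -1.0, 0.001], [-0.001, -0.001, -1.0]]
contact_force: [-2.9, 4.7, -0.2]
finger_gap: 0.0001
grip_force: 2.2
t 14.45 p [0.553  0.2249 0.0751] r 0.0487 az 28.0 yaz -90.0 hub in tool xy [-42.9  22.9] q7 -1.51 F [-2.9  4.7 -0.2]
t: 15.25
ee_pos: [0.5536, 0.2245, 0.0751]
eef_rot: [[0.999, -0.052, -0.002], [-0.052, -0.999, 0.004], [-0.002, -0.004, -1.0]]
contact_force: [-2.5, 6.7, 1.4]
finger_gap: -0.0001
grip_force: 3.4
t 15.25 p [0.5536 0.2245 0.0751] r 0.0491 az 27.3 yaz -93.0 hub in tool xy [-42.4  24.8] q7 -1.55 F [-2.5  6.7  1.4]
dark arms az:width [(7.5, 22)]
```

```bash
python3 -m pendant '[{"grip":0,"delta_pos":[0,0.5,0],"delta_rot":[0,0,0]},{"grip":0,"delta_pos":[0,0.5,0],"delta_rot":[0,0,0]},{"grip":0,"delta_pos":[0,0.5,0],"delta_rot":[0,0,0]},{"grip":0,"delta_pos":[0,0,0],"delta_rot":[0,0,0]},{"grip":0,"delta_pos":[0,0,0],"delta_rot":[0,0,0]},{"grip":0,"delta_pos":[0,0,0],"delta_rot":[0,0,0]},{"grip":0,"delta_pos":[0,0,0],"delta_rot":[0,0,0]},{"grip":0,"delta_pos":[0,0,0],"delta_rot":[0,0,0]}]'
python3 -c "
from loc import *; where(S)"
python3 -m pendant '[{"grip":0,"delta_pos":[0,-6,0],"delta_rot":[0,0,0]},{"grip":0,"delta_pos":[0,-12,0],"delta_rot":[0,0,0]},{"grip":0,"delta_pos":[0,0,-40],"delta_rot":[0,0,0]},{"grip":0,"delta_pos":[0,0,-40],"delta_rot":[0,0,0]},{"grip":0,"delta_pos":[0,0,-40],"delta_rot":[0,0,0]},{"grip":0,"delta_pos":[0,0,-25],"delta_rot":[0,0,0]},{"grip":0,"delta_pos":[0,-40,0],"delta_rot":[0,0,0]},{"grip":0,"delta_pos":[0,-40,0],"delta_rot":[0,0,0]}]'
python3 - <<'E'
from loc import *
where(S);c=wheel(S,.088,(.024,.06));wheel()
cv2.imwrite('pics/i.png',cv2.resize(c['pixels'][130:240,210:440],None,fx=3.4,fy=3.4)[:,:,::-1])
E
```

```text
t: 16.1
ee_pos: [0.5536, 0.2245, 0.0752]
eef_rot: [[0.999, -0.051, -0.001], [-0.051, -0.999, 0.006], [-0.002, -0.006, -1.0]]
contact_force: [-3.0, 9.0, 0.6]
finger_gap: 0.0001
grip_force: 4.3
t 16.1 p [0.5536 0.2245 0.0752] r 0.049 az 27.3 yaz -92.9 hub in tool xy [-42.4  24.7] q7 -1.55 F [-3.   9.   0.6]
t: 16.9
ee_pos: [0.5624, 0.316, 0.2229]
eef_rot: [[0.998, -0.059, 0.006], [-0.059, -0.998, -0.0], [0.006, 0.0, -1.0]]
contact_force: [0.5, 0.6, -0.6]
finger_gap: -0.0002
grip_force: 0.0
t 16.9 p [0.5624 0.316  0.2229] r 0.1255 az 65.3 yaz -93.4 hub in tool xy [-45.6 116.9] q7 -1.79 F [ 0.5  0.6 -0.6]
dark arms az:width [(2.0, 13)]
dark arms az:width [(-112.0, 15), (6.5, 18), (127.5, 8)]
```

View pics/i.png

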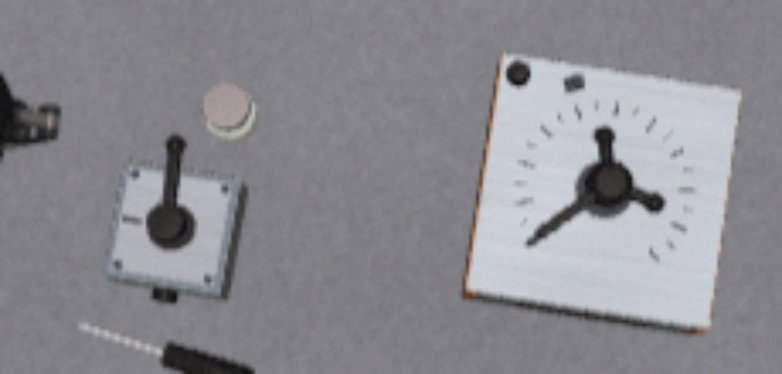

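Run:
```python
from loc import *
c=cam('top')
f=lambda x,y,z: ray(c,210+(x+.5)/3.4-.5,130+(y+.5)/3.4-.5,z)
print('tip',f(176,145,.088),'hub',f(168,223,.099),f(168,223,.088))
cor=np.array([f(126,160,.061),f(245,182,.061),f(228,297,.061),f(107,275,.061)]);print(cor.round(4),cor.mean(0))
sw=[f(126,183-2,.061)]
print('tick',f(132,219,.061))
# old tip 0.5266,0.2766
t1=f(176,145,.088)[:2];t0=np.array([.5266,.2766]);print('angle between by chord',np.degrees(2*np.arcsin(np.linalg.norm(t1-t0)/2/.071)))
s=cam('side');cv2.imwrite('pics/s.png',cv2.resize(s['pixels'][130:220,270:360],None,fx=5,fy=5,interpolation=2)[:,:,::-1])
for a in(2,-4,-8):
  p=np.array([.5105,.203,.088])+.071*np.array([np.cos(np.radians(a)),np.sin(np.radians(a)),0]);print(a,(proj(s,p)-[270,130])*5,(proj(s,[[.5105,.203,.099]])-[270,130])*5)
```

```text
tip [0.58329255 0.20189162 0.088     ] hub [0.5111271  0.20384321 0.099     ] [0.51251419 0.20574129 0.088     ]
[[0.573  0.2516 0.061 ]
 [0.5556 0.1418 0.061 ]
 [0.4499 0.1529 0.061 ]
 [0.4669 0.2635 0.061 ]] [0.51134101 0.20245146 0.061     ]
tick [0.51869626 0.24339466 0.061     ]
angle between by chord 82.66821547670153
2 [[265.50590261 187.78601305]] [[163.6129786  190.76991178]]
-4 [[268.11958153 193.41355088]] [[163.6129786  190.76991178]]
-8 [[269.24347618 197.26042423]] [[163.6129786  190.76991178]]
```

View pics/s.png

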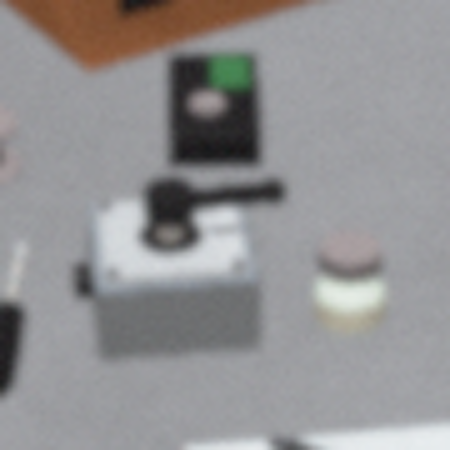

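The side crop shows the switch arm pointing away from the robot, ball at about (273,188) and hub at (168,188). That matches the predicted on-stop azimuth of about -2 to -4°, and it didn't move under 9 N. Now I'll go to the anticlockwise side of the pointer and also triangulate the rider while the view is clear.

```bash
python3 - <<'E'
from loc import *
for n,z0 in(('top',.1005),('side',.1005)):
    c=cam(n);v=cv2.cvtColor(c['pixels'],cv2.COLOR_RGB2HSV)[...,2]
    u0,v0=proj(c,[[.6466,-.153,.1005]])[0].round().astype(int)
    w=v[v0-8:v0+9,u0-8:u0+9].astype(float); bg=np.percentile(w,70); W=np.clip(bg-w-40,0,None)
    if n=='side': print(w.astype(int)[::2,::2])
    k=(W>0).astype(np.uint8);N,l,s,ce=cv2.connectedComponentsWithStats(k)
    for i in range(1,N):
        if s[i,4]<4: continue
        yy,xx=np.where(l==i);ww=W[yy,xx];u=(xx*ww).sum()/ww.sum()+u0-8;vv=(yy*ww).sum()/ww.sum()+v0-8
        p=ray(c,u,vv,z0);d=p[:2]-H;print(n,s[i][4],(u,vv),p.round(4),'r',np.linalg.norm(d).round(4),'az',az(d).round(1))
E
python3 -m pendant '[{"grip":0,"delta_pos":[-4,47.7,0],"delta_rot":[0,0,0]},{"grip":0,"delta_pos":[-4,47.7,0],"delta_rot":[0,0,0]},{"grip":0,"delta_pos":[-4,47.7,0],"delta_rot":[0,0,0]},{"grip":0,"delta_pos":[-4,47.7,0],"delta_rot":[0,0,0]},{"grip":0,"delta_pos":[-4,47.7,0],"delta_rot":[0,0,0]},{"grip":0,"delta_pos":[-4,47.7,0],"delta_rot":[0,0,0]},{"grip":0,"delta_pos":[-4,47.7,0],"delta_rot":[0,0,0]},{"grip":0,"delta_pos":[-4,47.7,0],"delta_rot":[0,0,0]}]'
python3 -m pendant '[{"grip":0,"delta_pos":[-4,47.7,0],"delta_rot":[0,0,0]},{"grip":0,"delta_pos":[-4,47.7,0],"delta_rot":[0,0,0]},{"grip":0,"delta_pos":[0,0,0],"delta_rot":[0,0,-8.2]},{"grip":0,"delta_pos":[0,0,0],"delta_rot":[0,0,-8.2]},{"grip":0,"delta_pos":[0,0,0],"delta_rot":[0,0,-8.2]},{"grip":0,"delta_pos":[0,0,0],"delta_rot":[0,0,-8.2]},{"grip":0,"delta_pos":[0,0,0],"delta_rot":[0,0,-8.2]},{"grip":0,"delta_pos":[0,0,0],"delta_rot":[0,0,-8.2]}]'
python3 -m pendant '[{"grip":0,"delta_pos":[0,0,0],"delta_rot":[0,0,-8.2]},{"grip":0,"delta_pos":[0,0,0],"delta_rot":[0,0,-8.2]},{"grip":0,"delta_pos":[0,0,0],"delta_rot":[0,0,-8.2]},{"grip":0,"delta_pos":[0,0,0],"delta_rot":[0,0,-8.2]},{"grip":0,"delta_pos":[0,0,0],"delta_rot":[0,0,-8.2]},{"grip":0,"delta_pos":[0,0,0],"delta_rot":[0,0,-8.2]},{"grip":0,"delta_pos":[0,0,0],"delta_rot":[0,0,-8.2]},{"grip":0,"delta_pos":[0,0,0],"delta_rot":[0,0,-8.2]}]'
python3 -m pendant '[{"grip":0,"delta_pos":[0,0,0],"delta_rot":[0,0,-8.2]},{"grip":0,"delta_pos":[0,0,0],"delta_rot":[0,0,-8.2]},{"grip":0,"delta_pos":[0,0,0],"delta_rot":[0,0,0]},{"grip":0,"delta_pos":[0,0,20],"delta_rot":[0,0,0]},{"grip":0,"delta_pos":[0,0,20],"delta_rot":[0,0,0]},{"grip":0,"delta_pos":[0,0,0],"delta_rot":[0,0,0]},{"grip":0,"delta_pos":[0,0,0],"delta_rot":[0,0,0]},{"grip":0,"delta_pos":[0,0,0],"delta_rot":[0,0,0]}]'
python3 -c "
from loc import *; where(H);wheel()"
```

```text
top 48 (np.float64(379.2774193548387), np.float64(146.90322580645162)) [ 0.6691 -0.1553  0.1005] r 0.1192 az 12.9
top 27 (np.float64(378.39278557114227), np.float64(154.09619238476955)) [ 0.6467 -0.1529  0.1005] r 0.0982 az 17.2
[[231 149  84  86 188 228 186 165 163]
 [237 225 207 207 232 237 203 166 165]
 [238 238 237 237 232 233 219 171 166]
 [238 238 235 209 158 173 222 183 165]
 [237 237 230 142  82 115 207 203 166]
 [236 236 232 176  89  98 202 223 177]
 [221 222 236 227 189 192 225 232 193]
 [217 229 235 236 235 234 234 235 212]
 [235 235 226 228 236 235 236 236 224]]
side 12 (np.float64(374.731843575419), np.float64(217.25279329608938)) [ 0.6507 -0.1158  0.1005] r 0.118 az 34.1
side 36 (np.float64(384.96168108776266), np.float64(220.62793572311494)) [ 0.6734 -0.1384  0.1005] r 0.1281 az 19.9
side 36 (np.float64(378.54313543599255), np.float64(225.7717996289425)) [ 0.6478 -0.1556  0.1005] r 0.0984 az 15.5
t: 18.0
ee_pos: [0.5061, -0.0653, 0.2206]
eef_rot: [[0.998, -0.057, 0.001], [-0.057, -0.998, 0.0], [0.001, -0.0, -1.0]]
contact_force: [0.7, 0.2, -0.8]
finger_gap: -0.0001
grip_force: 0.0
t: 18.8
ee_pos: [0.493, -0.1584, 0.2204]
eef_rot: [[0.691, 0.722, 0.0], [0.722, -0.691, -0.001], [-0.0, 0.0, -1.0]]
contact_force: [-0.0, 0.3, 0.2]
finger_gap: 0.0001
grip_force: 0.0
t: 19.6
ee_pos: [0.493, -0.1585, 0.2204]
eef_rot: [[-0.372, 0.928, -0.0], [0.928, 0.372, -0.001], [-0.001, -0.001, -1.0]]
contact_force: [0.1, -0.1, -0.9]
finger_gap: -0.0
grip_force: 0.0
t: 20.4
ee_pos: [0.4949, -0.1571, 0.1815]
eef_rot: [[-0.616, 0.787, 0.002], [0.787, 0.616, -0.001], [-0.002, 0.001, -1.0]]
contact_force: [0.5, -0.2, -0.1]
finger_gap: 0.0002
grip_force: 0.0
t 20.4 p [ 0.4949 -0.1571  0.1815] r 0.063 az 156.8 yaz 38.1 hub in tool xy [-55.3  30.3] q7 1.12 F [ 0.5 -0.2 -0.1]
dark arms az:width []
```

```bash
python3 -m pendant '[{"grip":0,"delta_pos":[0,0,25],"delta_rot":[0,0,0]},{"grip":0,"delta_pos":[0,0,20],"delta_rot":[0,0,0]},{"grip":0,"delta_pos":[0,0,14],"delta_rot":[0,0,0]},{"grip":0,"delta_pos":[0,0,10],"delta_rot":[0,0,0]},{"grip":0,"delta_pos":[0,3,0],"delta_rot":[0,0,0]},{"grip":0,"delta_pos":[0,4,0],"delta_rot":[0,0,0]},{"grip":0,"delta_pos":[0,0,0],"delta_rot":[0,0,0]},{"grip":0,"delta_pos":[0,0,0],"delta_rot":[0,0,0]}]'
python3 -c "
from loc import *; where(H)"
python3 -m pendant '[{"grip":0,"delta_pos":[2.7,7.9,0],"delta_rot":[0,0,8]},{"grip":0,"delta_pos":[2.7,7.9,0],"delta_rot":[0,0,8]},{"grip":0,"delta_pos":[2.7,7.9,0],"delta_rot":[0,0,8]},{"grip":0,"delta_pos":[2.7,7.9,0],"delta_rot":[0,0,8]},{"grip":0,"delta_pos":[2.7,7.9,0],"delta_rot":[0,0,8]},{"grip":0,"delta_pos":[2.7,7.9,0],"delta_rot":[0,0,8]},{"grip":0,"delta_pos":[0,0,0],"delta_rot":[0,0,0]},{"grip":0,"delta_pos":[0,0,0],"delta_rot":[0,0,0]}]'
python3 -c "
from loc import *; where(H);wheel()"
```

```text
t: 21.25
ee_pos: [0.5008, -0.1519, 0.1122]
eef_rot: [[-0.618, 0.786, 0.002], [0.786, 0.618, -0.0], [-0.001, 0.001, -1.0]]
contact_force: [0.5, 0.2, 0.1]
finger_gap: 0.0002
grip_force: 0.0
t 21.25 p [ 0.5008 -0.1519  0.1122] r 0.0601 az 150.1 yaz 38.2 hub in tool xy [-55.8  22.4] q7 1.16 F [0.5 0.2 0.1]
t: 22.05
ee_pos: [0.539, -0.1227, 0.1115]
eef_rot: [[0.168, 0.986, 0.001], [0.986, -0.168, -0.0], [-0.0, 0.001, -1.0]]
contact_force: [-0.4, -0.3, -0.4]
finger_gap: -0.0005
grip_force: 0.0
t 22.05 p [ 0.539  -0.1227  0.1115] r 0.0609 az 103.2 yaz -9.7 hub in tool xy [-56.1  23.7] q7 0.35 F [-0.4 -0.3 -0.4]
dark arms az:width [(-155.0, 17)]
```

```bash
python3 -m pendant '[{"grip":0,"delta_pos":[2.7,7.9,0],"delta_rot":[0,0,8]},{"grip":0,"delta_pos":[2.7,7.9,0],"delta_rot":[0,0,8]},{"grip":0,"delta_pos":[2.7,7.9,0],"delta_rot":[0,0,8]},{"grip":0,"delta_pos":[2.7,7.9,0],"delta_rot":[0,0,8]},{"grip":0,"delta_pos":[2.7,7.9,0],"delta_rot":[0,0,8]},{"grip":0,"delta_pos":[1.3,3.9,0],"delta_rot":[0,0,4]},{"grip":0,"delta_pos":[0.7,2,0],"delta_rot":[0,0,2]},{"grip":0,"delta_pos":[0,0,0],"delta_rot":[0,0,0]}]'
python3 -c "
from loc import *; where(H);wheel()"
```

```text
t: 22.9
ee_pos: [0.5848, -0.1302, 0.1113]
eef_rot: [[0.826, 0.563, 0.0], [0.563, -0.826, 0.001], [0.001, -0.001, -1.0]]
contact_force: [-0.5, 2.1, -0.1]
finger_gap: 0.0002
grip_force: 0.7
t 22.9 p [ 0.5848 -0.1302  0.1113] r 0.0607 az 58.3 yaz -55.7 hub in tool xy [-55.4  24.8] q7 -0.35 F [-0.5  2.1 -0.1]
dark arms az:width [(-79.5, 14), (160.5, 16)]
```

```bash
python3 -m pendant '[{"grip":0,"delta_pos":[2.7,7.9,0],"delta_rot":[0,0,8]},{"grip":0,"delta_pos":[1.3,3.9,0],"delta_rot":[0,0,4]},{"grip":0,"delta_pos":[1.3,3.9,0],"delta_rot":[0,0,4]},{"grip":0,"delta_pos":[0.7,2,0],"delta_rot":[0,0,2]},{"grip":0,"delta_pos":[0.4,1,0],"delta_rot":[0,0,1]},{"grip":0,"delta_pos":[0,0,0],"delta_rot":[0,0,0]},{"grip":0,"delta_pos":[0,0,0],"delta_rot":[0,0,0]},{"grip":0,"delta_pos":[0,0,0],"delta_rot":[0,0,0]}]'
python3 -c "
from loc import *; where(H);wheel()"
```

```text
t: 23.75
ee_pos: [0.5987, -0.1443, 0.1113]
eef_rot: [[0.965, 0.262, -0.0], [0.262, -0.965, 0.0], [0.0, -0.0, -1.0]]
contact_force: [0.4, 2.2, 1.0]
finger_gap: 0.0
grip_force: 1.0
t 23.75 p [ 0.5987 -0.1443  0.1113] r 0.0593 az 39.4 yaz -74.8 hub in tool xy [-54.1  24.2] q7 -0.63 F [0.4 2.2 1. ]
dark arms az:width [(-98.5, 14), (141.0, 15)]
```

```bash
python3 -m pendant '[{"grip":0,"delta_pos":[0.4,1,0],"delta_rot":[0,0,1]},{"grip":0,"delta_pos":[0.4,1,0],"delta_rot":[0,0,1]},{"grip":0,"delta_pos":[0,0,0],"delta_rot":[0,0,0]},{"grip":0,"delta_pos":[0,0,0],"delta_rot":[0,0,0]},{"grip":0,"delta_pos":[0,-5,0],"delta_rot":[0,0,0]},{"grip":0,"delta_pos":[0,-10,0],"delta_rot":[0,0,0]},{"grip":0,"delta_pos":[0,0,-40],"delta_rot":[0,0,0]},{"grip":0,"delta_pos":[0,0,-40],"delta_rot":[0,0,0]}]'
python3 -m pendant '[{"grip":0,"delta_pos":[0,-45,-10],"delta_rot":[0,0,0]},{"grip":0,"delta_pos":[0,-45,0],"delta_rot":[0,0,0]},{"grip":0,"delta_pos":[0,-45,0],"delta_rot":[0,0,0]},{"grip":0,"delta_pos":[0,-45,0],"delta_rot":[0,0,0]},{"grip":0,"delta_pos":[0,-45,0],"delta_rot":[0,0,0]},{"grip":0,"delta_pos":[0,0,0],"delta_rot":[0,0,0]},{"grip":0,"delta_pos":[0,0,0],"delta_rot":[0,0,0]},{"grip":0,"delta_pos":[0,0,0],"delta_rot":[0,0,0]}]'
cat > fin.py <<'E'
from loc import *
where(H)
c=wheel()
a=cv2.resize(c['pixels'][140:232,340:434],None,fx=4.2,fy=4.2,interpolation=2)
s=cam('side')
for n,c in(('top',c),('side',s)):
    g=cv2.cvtColor(c['pixels'],cv2.COLOR_RGB2HSV)[...,2].astype(np.float32)
    def prof(r,z):
        aa=np.arange(-10,40,.5);p=proj(c,[[H[0]+r*np.cos(np.radians(t)),H[1]+r*np.sin(np.radians(t)),z] for t in aa]).astype(np.float32)
        m=cv2.remap(g,p[:,:1],p[:,1:],cv2.INTER_CUBIC)[:,0];w=np.clip(np.percentile(m,80)-m-30,0,None)
        i=int(w.argmax());lo=hi=i
        while lo>0 and w[lo-1]>0: lo-=1
        while hi<len(w)-1 and w[hi+1]>0: hi+=1
        k=slice(lo,hi+1);return round(float((aa[k]*w[k]).sum()/max(w[k].sum(),1)),1),float(hi-lo)/2
    print(n,'arm',[(r,prof(r,.126)) for r in(.04,.05,.06,.07,.076,.082,.086)],'rider',[(r,prof(r,.1005)) for r in(.097,.1,.103)])
b=cv2.resize(s['pixels'][190:280,320:400],None,fx=4.2,fy=4.2,interpolation=2);b=cv2.copyMakeBorder(b,0,a.shape[0]-b.shape[0],0,0,0)
cv2.imwrite('pics/fin.png',np.hstack([a,b])[:,:,::-1])
E
python3 fin.py
```

```text
t: 24.6
ee_pos: [0.5955, -0.1304, 0.1909]
eef_rot: [[0.974, 0.228, -0.004], [0.228, -0.974, 0.0], [-0.003, -0.001, -1.0]]
contact_force: [0.3, -0.8, 1.0]
finger_gap: 0.0001
grip_force: 0.0
t: 25.4
ee_pos: [0.5454, 0.0859, 0.2016]
eef_rot: [[0.974, 0.226, 0.001], [0.226, -0.974, -0.001], [0.0, 0.001, -1.0]]
contact_force: [-0.1, -1.3, 0.9]
finger_gap: -0.0001
grip_force: 0.0
t 25.4 p [0.5454 0.0859 0.2016] r 0.2679 az 91.6 yaz -76.9 hub in tool xy [-53.2 262.6] q7 -1.1 F [-0.1 -1.3  0.9]
dark arms az:width [(-101.5, 16), (17.5, 12), (138.5, 16)]
top arm [(0.04, (17.7, 20.5)), (0.05, (17.6, 17.0)), (0.06, (17.9, 14.0)), (0.07, (18.9, 13.0)), (0.076, (17.7, 10.0)), (0.082, (18.0, 5.0)), (0.086, (18.3, 8.5))] rider [(0.097, (17.1, 11.5)), (0.1, (17.3, 11.0)), (0.103, (17.0, 10.5))]
side arm [(0.04, (17.8, 31.5)), (0.05, (16.4, 30.0)), (0.06, (17.8, 23.5)), (0.07, (17.8, 20.5)), (0.076, (18.9, 15.5)), (0.082, (20.3, 13.5)), (0.086, (21.6, 13.0))] rider [(0.097, (33.5, 12.5)), (0.1, (33.5, 12.0)), (0.103, (33.5, 11.0))]
```

View pics/fin.png

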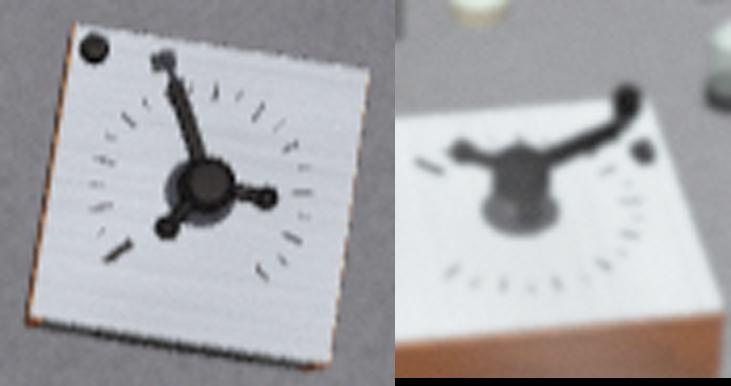

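The top crop shows the pointer in line with the rider, tip at about (169,75) and rider at (163,63). My profiles put the pointer about 0.8–1.5° short, so I'll retrace the back-off and nudge it 1° further.

```bash
python3 -m pendant '[{"grip":0,"delta_pos":[0,45,0],"delta_rot":[0,0,0]},{"grip":0,"delta_pos":[0,45,0],"delta_rot":[0,0,0]},{"grip":0,"delta_pos":[0,45,0],"delta_rot":[0,0,0]},{"grip":0,"delta_pos":[0,45,0],"delta_rot":[0,0,0]},{"grip":0,"delta_pos":[0,35,0],"delta_rot":[0,0,0]},{"grip":0,"delta_pos":[0,10,0],"delta_rot":[0,0,0]},{"grip":0,"delta_pos":[0,0,0],"delta_rot":[0,0,0]},{"grip":0,"delta_pos":[0,0,10],"delta_rot":[0,0,0]}]'
python3 -m pendant '[{"grip":0,"delta_pos":[0,0,30],"delta_rot":[0,0,0]},{"grip":0,"delta_pos":[0,0,25],"delta_rot":[0,0,0]},{"grip":0,"delta_pos":[0,0,15],"delta_rot":[0,0,0]},{"grip":0,"delta_pos":[0,0,10],"delta_rot":[0,0,0]},{"grip":0,"delta_pos":[0,0,0],"delta_rot":[0,0,0]},{"grip":0,"delta_pos":[0,0,0],"delta_rot":[0,0,0]},{"grip":0,"delta_pos":[0,0,0],"delta_rot":[0,0,0]},{"grip":0,"delta_pos":[0,0,0],"delta_rot":[0,0,0]}]'
python3 -c "
from loc import *; where(H);wheel()"
```

```text
t: 26.3
ee_pos: [0.5976, -0.1314, 0.1921]
eef_rot: [[0.974, 0.228, 0.003], [0.228, -0.974, 0.001], [0.003, 0.0, -1.0]]
contact_force: [-0.3, 0.3, -0.2]
finger_gap: 0.0003
grip_force: 0.0
t: 27.1
ee_pos: [0.5974, -0.132, 0.1125]
eef_rot: [[0.974, 0.228, 0.002], [0.228, -0.974, -0.001], [0.002, 0.001, -1.0]]
contact_force: [-0.4, 0.1, -0.6]
finger_gap: -0.0001
grip_force: 0.0
t 27.1 p [ 0.5974 -0.132   0.1125] r 0.0668 az 48.2 yaz -76.8 hub in tool xy [-54.7  38.4] q7 -0.68 F [-0.4  0.1 -0.6]
dark arms az:width [(-102.0, 15), (12.5, 2), (138.5, 16)]
```

```bash
python3 -m pendant '[{"grip":0,"delta_pos":[0,7,0],"delta_rot":[0,0,0]},{"grip":0,"delta_pos":[0,4,0],"delta_rot":[0,0,0]},{"grip":0,"delta_pos":[0,2,0],"delta_rot":[0,0,0]},{"grip":0,"delta_pos":[0,1,0],"delta_rot":[0,0,0]},{"grip":0,"delta_pos":[0,1,0],"delta_rot":[0,0,0]},{"grip":0,"delta_pos":[0.4,1,0],"delta_rot":[0,0,1]},{"grip":0,"delta_pos":[0,0,0],"delta_rot":[0,0,0]},{"grip":0,"delta_pos":[0,0,0],"delta_rot":[0,0,0]}]'
python3 -c "
from loc import *; where(H);wheel()"
python3 -m pendant '[{"grip":0,"delta_pos":[0,-5,0],"delta_rot":[0,0,0]},{"grip":0,"delta_pos":[0,-10,0],"delta_rot":[0,0,0]},{"grip":0,"delta_pos":[0,0,-40],"delta_rot":[0,0,0]},{"grip":0,"delta_pos":[0,0,-40],"delta_rot":[0,0,0]},{"grip":0,"delta_pos":[0,0,-10],"delta_rot":[0,0,0]},{"grip":0,"delta_pos":[0,-45,0],"delta_rot":[0,0,0]},{"grip":0,"delta_pos":[0,-45,0],"delta_rot":[0,0,0]},{"grip":0,"delta_pos":[0,-45,0],"delta_rot":[0,0,0]}]'
python3 -m pendant '[{"grip":0,"delta_pos":[0,-45,0],"delta_rot":[0,0,0]},{"grip":0,"delta_pos":[0,-45,0],"delta_rot":[0,0,0]},{"grip":0,"delta_pos":[0,0,0],"delta_rot":[0,0,0]},{"grip":0,"delta_pos":[0,0,0],"delta_rot":[0,0,0]},{"grip":0,"delta_pos":[0,0,0],"delta_rot":[0,0,0]},{"grip":0,"delta_pos":[0,0,0],"delta_rot":[0,0,0]},{"grip":0,"delta_pos":[0,0,0],"delta_rot":[0,0,0]},{"grip":0,"delta_pos":[0,0,0],"delta_rot":[0,0,0]}]'
python3 fin.py
```

```text
t: 27.95
ee_pos: [0.6005, -0.1464, 0.1111]
eef_rot: [[0.977, 0.211, -0.001], [0.211, -0.977, 0.001], [-0.001, -0.001, -1.0]]
contact_force: [-1.4, 1.2, 1.2]
finger_gap: 0.0001
grip_force: 1.0
t 27.95 p [ 0.6005 -0.1464  0.1111] r 0.0593 az 36.7 yaz -77.8 hub in tool xy [-54.   24.6] q7 -0.67 F [-1.4  1.2  1.2]
dark arms az:width [(-101.5, 14), (138.5, 16)]
t: 28.8
ee_pos: [0.5686, 0.0013, 0.201]
eef_rot: [[0.978, 0.21, 0.001], [0.21, -0.978, 0.001], [0.001, -0.001, -1.0]]
contact_force: [0.5, -0.1, -0.7]
finger_gap: 0.0001
grip_force: 0.0
t: 29.6
ee_pos: [0.5503, 0.0863, 0.2014]
eef_rot: [[0.978, 0.209, 0.0], [0.209, -0.978, -0.0], [0.0, 0.0, -1.0]]
contact_force: [-0.4, 0.2, 0.5]
finger_gap: 0.0003
grip_force: 0.0
t 29.6 p [0.5503 0.0863 0.2014] r 0.2682 az 90.5 yaz -78.0 hub in tool xy [-53.5 262.9] q7 -1.12 F [-0.4  0.2  0.5]
dark arms az:width [(-101.5, 14), (17.5, 12), (138.5, 16)]
top arm [(0.04, (17.1, 22.0)), (0.05, (17.6, 17.5)), (0.06, (17.9, 14.0)), (0.07, (18.6, 14.0)), (0.076, (17.6, 10.0)), (0.082, (18.0, 5.0)), (0.086, (18.3, 9.0))] rider [(0.097, (17.1, 11.5)), (0.1, (17.3, 11.0)), (0.103, (17.0, 10.5))]
side arm [(0.04, (16.6, 32.0)), (0.05, (16.4, 30.0)), (0.06, (17.6, 24.0)), (0.07, (17.6, 20.0)), (0.076, (18.8, 15.5)), (0.082, (20.3, 13.5)), (0.086, (21.7, 13.0))] rider [(0.097, (33.5, 12.5)), (0.1, (33.5, 12.0)), (0.103, (33.5, 11.0))]
```

It hardly moved, because the contact lag used up the nudge. I'll repeat with about 1.3 mm more.

```bash
python3 -m pendant '[{"grip":0,"delta_pos":[0,45,0],"delta_rot":[0,0,0]},{"grip":0,"delta_pos":[0,45,0],"delta_rot":[0,0,0]},{"grip":0,"delta_pos":[0,45,0],"delta_rot":[0,0,0]},{"grip":0,"delta_pos":[0,45,0],"delta_rot":[0,0,0]},{"grip":0,"delta_pos":[0,35,0],"delta_rot":[0,0,0]},{"grip":0,"delta_pos":[0,10,0],"delta_rot":[0,0,0]},{"grip":0,"delta_pos":[0,0,0],"delta_rot":[0,0,0]},{"grip":0,"delta_pos":[0,0,10],"delta_rot":[0,0,0]}]'
python3 -m pendant '[{"grip":0,"delta_pos":[0,0,30],"delta_rot":[0,0,0]},{"grip":0,"delta_pos":[0,0,25],"delta_rot":[0,0,0]},{"grip":0,"delta_pos":[0,0,15],"delta_rot":[0,0,0]},{"grip":0,"delta_pos":[0,0,10],"delta_rot":[0,0,0]},{"grip":0,"delta_pos":[0,7,0],"delta_rot":[0,0,0]},{"grip":0,"delta_pos":[0,4,0],"delta_rot":[0,0,0]},{"grip":0,"delta_pos":[0,2,0],"delta_rot":[0,0,0]},{"grip":0,"delta_pos":[0,1,0],"delta_rot":[0,0,0]}]'
python3 -m pendant '[{"grip":0,"delta_pos":[0,1,0],"delta_rot":[0,0,0]},{"grip":0,"delta_pos":[0,0.4,0],"delta_rot":[0,0,0]},{"grip":0,"delta_pos":[0,0.4,0],"delta_rot":[0,0,0]},{"grip":0,"delta_pos":[0,0.4,0],"delta_rot":[0,0,0]},{"grip":0,"delta_pos":[0,0,0],"delta_rot":[0,0,0]},{"grip":0,"delta_pos":[0,0,0],"delta_rot":[0,0,0]},{"grip":0,"delta_pos":[0,0,0],"delta_rot":[0,0,0]},{"grip":0,"delta_pos":[0,0,0],"delta_rot":[0,0,0]}]'
python3 -c "
from loc import *; where(H);wheel()"
```

```text
t: 30.5
ee_pos: [0.5987, -0.1313, 0.192]
eef_rot: [[0.977, 0.212, 0.003], [0.212, -0.977, 0.001], [0.003, -0.0, -1.0]]
contact_force: [0.4, 0.0, 0.4]
finger_gap: 0.0002
grip_force: 0.0
t: 31.3
ee_pos: [0.6011, -0.1465, 0.1124]
eef_rot: [[0.978, 0.21, 0.002], [0.21, -0.978, 0.001], [0.002, -0.0, -1.0]]
contact_force: [-0.9, 1.5, 2.0]
finger_gap: 0.0
grip_force: 0.9
t: 32.1
ee_pos: [0.6012, -0.1481, 0.1113]
eef_rot: [[0.977, 0.211, 0.0], [0.211, -0.977, 0.0], [0.0, -0.0, -1.0]]
contact_force: [1.2, 2.0, 0.4]
finger_gap: -0.0001
grip_force: 1.1
t 32.1 p [ 0.6012 -0.1481  0.1113] r 0.059 az 35.0 yaz -77.8 hub in tool xy [-54.4  22.9] q7 -0.67 F [1.2 2.  0.4]
dark arms az:width [(-102.5, 14), (137.5, 16)]
```

```bash
python3 -m pendant '[{"grip":0,"delta_pos":[0,-5,0],"delta_rot":[0,0,0]},{"grip":0,"delta_pos":[0,-10,0],"delta_rot":[0,0,0]},{"grip":0,"delta_pos":[0,0,-40],"delta_rot":[0,0,0]},{"grip":0,"delta_pos":[0,0,-40],"delta_rot":[0,0,0]},{"grip":0,"delta_pos":[0,0,-30],"delta_rot":[0,0,0]},{"grip":0,"delta_pos":[0,-45,0],"delta_rot":[0,0,0]},{"grip":0,"delta_pos":[0,-45,0],"delta_rot":[0,0,0]},{"grip":0,"delta_pos":[0,-45,0],"delta_rot":[0,0,0]}]'
python3 -m pendant '[{"grip":0,"delta_pos":[0,-45,0],"delta_rot":[0,0,0]},{"grip":0,"delta_pos":[0,-45,0],"delta_rot":[0,0,0]},{"grip":0,"delta_pos":[0,0,0],"delta_rot":[0,0,0]},{"grip":0,"delta_pos":[0,0,0],"delta_rot":[0,0,0]},{"grip":0,"delta_pos":[0,0,0],"delta_rot":[0,0,0]},{"grip":0,"delta_pos":[0,0,0],"delta_rot":[0,0,0]},{"grip":0,"delta_pos":[0,0,0],"delta_rot":[0,0,0]},{"grip":0,"delta_pos":[0,0,0],"delta_rot":[0,0,0]}]'
python3 fin.py; python3 -c "
from loc import *; wheel(S,.088,(.024,.06))"
```

```text
t: 32.95
ee_pos: [0.5686, -0.0006, 0.2214]
eef_rot: [[0.978, 0.209, 0.0], [0.209, -0.978, -0.0], [0.0, 0.0, -1.0]]
contact_force: [0.7, 0.3, -0.6]
finger_gap: -0.0003
grip_force: 0.0
t: 33.75
ee_pos: [0.5505, 0.0851, 0.2214]
eef_rot: [[0.978, 0.209, 0.0], [0.209, -0.978, -0.0], [0.0, 0.0, -1.0]]
contact_force: [0.6, -0.3, 0.8]
finger_gap: -0.0001
grip_force: 0.0
t 33.75 p [0.5505 0.0851 0.2214] r 0.267 az 90.5 yaz -78.0 hub in tool xy [-53.4 261.6] q7 -1.13 F [ 0.6 -0.3  0.8]
dark arms az:width [(-102.5, 14), (16.0, 11), (137.5, 16)]
top arm [(0.04, (15.5, 20.0)), (0.05, (16.1, 16.0)), (0.06, (16.1, 12.5)), (0.07, (16.5, 17.0)), (0.076, (16.0, 11.5)), (0.082, (16.2, 5.0)), (0.086, (17.3, 9.5))] rider [(0.097, (17.2, 11.5)), (0.1, (17.3, 11.0)), (0.103, (17.0, 10.5))]
side arm [(0.04, (15.9, 32.0)), (0.05, (15.0, 29.0)), (0.06, (16.3, 24.0)), (0.07, (16.0, 20.0)), (0.076, (17.1, 18.0)), (0.082, (-2.3, 17.5)), (0.086, (-1.8, 17.0))] rider [(0.097, (32.2, 14.5)), (0.1, (32.2, 13.5)), (0.103, (32.2, 12.0))]
dark arms az:width []
```

```bash
python3 -c "
from station import robot; print(robot.job_done())"
```

```text
the job is handed in; nothing more can be done
None
```

I did all three pushes in order and handed the job in at about 34 s: pointer arm to its zero stop, switch arm round to its on stop, then pointer to within about 1° of the rider by camera, with the arm clear of everything; no verdict came back, and the switch was hidden by the arm in the last picture, so it was last checked before the final pointer push.

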